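# Put the spray-gun service set back in its tray

### The job

The washed spare parts for the spray gun lie scattered on the bench. Put each one - the air cap, the fluid nozzle, the needle and the cleaning brush - into the holder in the service tray that is made for it: the air cap and nozzle upright and flat on the floor of their nests, the needle and brush lying level across both forks of their cradles, centred end to end. Let go of everything and do not shift the spray gun or the gun cup behind the work.

Things in the scene. Friction and masses are not known exactly. Their poses are not given: they have to be found in the camera images.
- air_cap: Loose. Air cap of a spray gun: white knurled ring, 34 mm across, with a gold face that carries two horns; 25 mm high in all, 50 g. It stands with the ring down and the horns up; only the ring (height 2 to 12 mm above the underside) has upright sides. Origin: centre of the underside, z up.
- nozzle: Loose. Fluid nozzle, 33 mm high, 50 g, standing tip up: steel flange 24 mm across and 7 mm high, above it a brass hexagon to grip (about 19 mm across, 7 to 19 mm above the underside), then a cone to a 5 mm tip. Origin: centre of the underside, z up.
- needle: Loose. Steel fluid needle lying flat, 132 mm long, 40 g: in its middle a dark hexagonal sleeve 10 mm across the flats (11.5 mm over the corners) and 44 mm long, to grip; on each side of it a bright shaft 6 mm in diameter, one end pointed. Origin: on the axis at mid-length (5 mm above what the sleeve lies on); y along the needle, the point at +y. Either way round is right.
- brush: Loose. Cleaning brush lying flat, 170 mm long, 19 mm wide, 18 mm high, 30 g: red handle, thin wire neck, black bristle head. It is as wide and high as that all along for gripping. Origin: centre of the underside at mid-length; y along the brush. Either way round is right.
- air_cap_nest: Air cap's holder: black plate 138 x 68 x 6 mm (x by y), in its middle the larger of the two round grey nests, 41 mm wide at the floor, 51 mm at the rim; floor 10 mm and rim 16 mm above the origin. Origin: centre of the plate's underside. All four holders are fixed side by side, 72 mm apart along y, in an aluminium tray (156 x 306 mm, rim 12 mm high) whose floor is 3 mm above the bench.
- nozzle_nest: Nozzle's holder, fixed in the tray: black plate 138 x 68 x 6 mm (x by y), in its middle the smaller of the two round grey nests, 31 mm wide at the floor, 41 mm at the rim; floor 10 mm and rim 16 mm above the origin, about 46 mm wide outside. Origin: centre of the plate's underside.
- needle_cradle: Needle's holder, fixed in the tray: black plate 138 x 68 x 6 mm (x by y) with two narrow steel-wire forks at x = -40 and +40 mm, wire 5 mm thick, 25 mm wide inside at the top (34 mm above the origin), 4 mm at the bottom. The needle lies along x, shafts in the forks, sleeve free between them, axis 20 mm above the origin. Origin: centre of the plate's underside.
- brush_cradle: Brush's holder, fixed in the tray: black plate 138 x 68 x 6 mm (x by y) with two wide steel-wire forks at x = -45 and +45 mm, wire 5 mm thick, 39 mm wide inside at the top (36 mm above the origin), 23 mm at the bottom. The brush lies along x across both forks, underside 17 mm above the origin, ends overhanging the plate. Origin: centre of the plate's underside.
- spray_gun: Bystander, loose: brown spray gun lying on its side behind the parts, about 143 x 191 mm, 49 mm high. Origin: centre of the underside. Leave it where it is.
- gun_cup: Bystander, loose: black gun cup with grey pointed lid, 76 mm across, 188 mm high, standing behind the tray. Origin: centre of the underside. Leave it where it is. Overhead a wall shelf runs along the back, its front edge at x = 0.65 m, its underside 0.48 m above the bench: keep the arm in front of it.

How it is judged:
At the end, for the whole second after the job is handed in: Air cap and nozzle upright on the floor of their own nests (height within 4 mm, centre within 8 mm, tilt under 7 deg); needle and brush in both forks of their own cradles (height within 5 mm, 8 mm sideways, 15 mm lengthways, 8.5 deg). All released and at rest (horizontal distance between air_cap and air_cap_nest below 0.008 m and z of air_cap in the frame of air_cap_nest between 0.006 and 0.014 m and angle between each of air_cap, nozzle's own z axis and vertical below 0.12 rad and horizontal distance between nozzle and nozzle_nest below 0.008 m and z of nozzle in the frame of nozzle_nest between 0.006 and 0.014 m and y of needle in the frame of needle_cradle between -0.008 and 0.008 m and x of needle in the frame of needle_cradle between -0.015 and 0.015 m and z of needle in the frame of needle_cradle between 0.015 and 0.025 m and angle between the y axis of needle and the x axis of needle_cradle, either way round below 0.15 rad and y of brush in the frame of brush_cradle between -0.008 and 0.008 m and x of brush in the frame of brush_cradle between -0.015 and 0.015 m and z of brush in the frame of brush_cradle between 0.012 and 0.022 m and angle between the y axis of brush and the x axis of brush_cradle, either way round below 0.15 rad and linear speed of each of air_cap, nozzle, needle, brush below 0.02 m/s); the robot touches nothing.
It fails at once if the spray gun is shifted by more than 20 mm (distance of spray_gun from where it was at the start of the episode above 0.02 m).
It fails at once if the gun cup is shifted by more than 20 mm or tipped (distance of gun_cup from where it was at the start of the episode above 0.02 m or angle between gun_cup's own z axis and vertical above 0.3 rad).
It also fails if it takes over 112 s, if anything falls off the work surface, if the arm or the gripper's body presses on something with over 40 N, if the wrist force passes 120 N, or if a joint passes its speed limit or range.

### The arm

A 6-joint arm with a two-finger parallel gripper is mounted at the origin on a cart in front of the work surface, level with it; the furniture and walls round the work are solid. World frame = base frame: x ahead of the robot, y to its left, z up, the work surface at z = 0. Lengths are in m, angles in rad, forces in N, time in s.
With the tool pointing down it reaches from about 0.325 to 0.775 m from the base axis. Payload 5.5 kg.
Tool frame: the origin (TCP) lies midway between the tips of the shut fingers; the grasp point (between the pads) lies 19 mm behind it; z points along the fingers, y is the line along which they close (so a half turn about z gives the same grasp; the last joint's range is limited). The gripper opens to 88 mm and grips with 3 to 60 N. Pads are 20 mm wide; open, the fingers measure 115 mm over their backs; the gripper's body (75 mm by 178 mm) begins 61 mm behind the grasp point.
Start: joints at [1.081, 0.091, 1.231, -0, 1.82, -0.057], TCP at [0.252, 0.545, 0.223] pointing down, gripper open.
Joint ranges: [-2.87, 2.87], [-0.86, 2.18], [0.17, 2.46], [-1.51, 4.65], [0.06, 2.69], [-2.65, 2.65]. Speed limits (rad/s): [2.57, 2.57, 3.01, 3.14, 3.14, 3.14].

### API

Orientations are given as a rotation vector (axis times angle).
In Python, from bench import ctrl gives the robot as it stands. The module is installed in compiled form; this text tells all that it offers.
- The arm moves only by the tool servo_tool, never from a script. Its argument "series" is a list of rows, each a list of 3 entries, a list of its own where there are three numbers: the shift along the world's x, y, z normalised to -1 to 1, where 1 is 0.8 m, then the turn, a rotation vector about the world's x, y, z normalised to -1 to 1, where 1 is 180 degrees, then the opening, from 0 (shut) to 1 (fully open). In form: [[[tx, ty, tz], [wx, wy, wz], jaw], ...]. A call has exactly 5 rows; each row is the pose to reach, as a shift and turn from the pose commanded when the call began, turning the shorter way round; what a row does not reach only later rows make up. A row lasts 1/8 s, in which the tool goes at most 62.5 mm and 10.7 degrees, less where a joint would pass 70% of its speed; a pose out of reach is approached as far as the arm can. A call with a number of a shift or a turn outside -1 to 1 is refused whole. A call with a gripper value outside its range is refused whole. The fingers move at their own pace and stop on an object; "newtons" is the grip in N (left out, the last holds). Time passes only in rows, so rows that repeat a pose let the fingers close, or fill a call up. It gives the time, the measured TCP pose, the force, the opening and the grip force at its end, in the units of the state.
- ctrl.observe(): the state, without advancing time (a new reading comes with each control period).
- ctrl.snapshot(name): name is "side" or "top"; returns a dict with "color" (480x640x3 uint8, red, green, blue), "range_z" (480x640 float32, m along the optical axis (not along the pixel's ray), 0 where there is no reading), "fx", "fy", "cx", "cy" (pixels), "R" (3x3) and "t" (3): a world point X has camera coordinates R X + t. Camera axes: x right, y down, z forward; pixel columns grow to the right and rows downward; lengths in m; the calibration is good to about 2 mm. A picture is of the moment at which its call begins.
- ctrl.finish_job(): hands the job in; it is judged then, once.
Trained networks look in a picture, given as the dict that the camera call returned (one of the last four; its "shot" number tells which), for a name from the list of things; names that differ only in an ending like _2 or _b are one class to them, and where a whole thing is asked for, a point or a joint stands for the part that bears it (a point fixed in the world has none). Each returns a list of dicts, best first, with "conf" (0 to 1); they miss things now and then, are a little off and sometimes report something else, mostly with a low value. They report only what shows in the picture. A call takes as long as a camera call.
- ctrl.find_in(picture, name): "bbox" ([left, top, width, height] in pixels, round what is visible of it).
The state is a dict: "t": time; "q": joint angles; "qvel": joint speeds; "joint_efforts": joint torques, N m; "ee_pos": TCP position; "ee_rot": TCP orientation; "wrist_force": force on the tool from outside, world axes, zero at the start; "wrist_torque": the same for the moment, N m; "finger_gap": opening from 0.0 (shut) to 1.0 (fully open); "grip_force": force on a finger pad.
Only numpy, scipy, OpenCV 4.12 (cv2) and the standard library are available. Lean on these libraries where they do the work, as an engineer would, in place of code of your own. Each camera call takes 0.05 s, during which the arm holds its last target. There are 200 camera calls.

## Working session

There is one attempt and no reset: what is moved stays moved. The work goes in short steps, Python scripts to look and compute and a tool call to move; the robot and the scene stay as the last step left them, time stands still between calls to the robot, and variables do not carry over. Pictures are saved under pics/ and viewed, at most 14 in all, crops included, and the job is handed in when it is done.

Besides the shell and the picture viewer there is one more tool, called after ">>>" as name(argument=value, ...) on one line, values as JSON. servo_tool: Moves the arm, as the interface text tells. Scaled input: -1 to 1 covers 0.8 m each way for a shift and 180 degrees each way for a turn. Its arguments: {"type":"object","properties":{"series":{"type":"array","items":{"type":"array"}},"newtons":{"type":"number"}},"required":["series"]}

```bash
mkdir -p pics
cat > h.py <<'E'
import numpy as np, cv2, pickle
from bench import ctrl
def snap(name,f):
    s=ctrl.snapshot(name); cv2.imwrite(f'pics/{f}.png',s['color'][:,:,::-1]); pickle.dump(s,open(f'pics/{f}.pkl','wb')); return s
def world(s):
    d=s['range_z']; v,u=np.mgrid[:480,:640]
    P=np.stack([(u-s['cx'])/s['fx']*d,(v-s['cy'])/s['fy']*d,d],-1)
    return (P-s['t'])@s['R']   # R^T (P-t)
E
python3 - <<'E'
from h import *
N=['air_cap','nozzle','needle','brush','air_cap_nest','nozzle_nest','needle_cradle','brush_cradle','spray_gun','gun_cup']
for c in ['top','side']:
    s=snap(c,c+'0'); W=world(s)
    print(c,np.round(-s['R'].T@s['t'],3))
    for n in N:
        for r in ctrl.find_in(s,n)[:2]:
            b=r['bbox']; x,y=int(b[0]+b[2]/2),int(b[1]+b[3]/2)
            print(n,round(r['conf'],2),np.round(b),np.round(W[min(y,479),min(x,639)],3))
o=ctrl.observe(); print(o['t'],o['ee_pos'],o['ee_rot'],o['finger_gap'],o['wrist_force'])
E
```

```text
top [ 0.386 -0.004  1.306]
air_cap 0.69 [357. 287.  14.  15.] [ 0.464 -0.105  0.014]
air_cap 0.43 [228. 256.  33.  63.] [0.48  0.159 0.011]
nozzle 0.68 [358. 283.  13.  18.] [ 0.468 -0.107  0.018]
needle 0.44 [348. 254.  50.  18.] [ 0.533 -0.126  0.01 ]
brush 0.82 [416. 278.  67.  42.] [ 0.452 -0.294  0.01 ]
brush 0.42 [430. 148.  78.  70.] [ 0.72  -0.354 -0.001]
air_cap_nest 0.6 [164. 251.  33.  63.] [0.491 0.301 0.015]
nozzle_nest 0.78 [227. 256.  34.  62.] [0.482 0.162 0.012]
needle_cradle 0.74 [258. 259.  38.  64.] [0.47  0.088 0.019]
spray_gun 0.84 [432. 150.  78.  70.] [ 0.717 -0.357 -0.002]
spray_gun 0.25 [227. 255.  34.  63.] [0.482 0.162 0.012]
side [ 0.535 -0.913  0.659]
air_cap 0.51 [262. 266.  12.  19.] [ 0.458 -0.121  0.016]
air_cap 0.23 [328. 121.  30.  65.] [0.656 0.324 0.102]
nozzle 0.64 [290. 327.  13.  22.] [ 0.522 -0.309  0.021]
brush 0.79 [234. 310.  52.  63.] [ 0.453 -0.308  0.011]
air_cap_nest 0.55 [264. 184.  48.  12.] [0.496 0.275 0.014]
air_cap_nest 0.53 [236. 311.  48.  60.] [ 0.453 -0.306  0.012]
nozzle_nest 0.58 [253. 206.  56.  14.] [0.48  0.146 0.011]
nozzle_nest 0.38 [258. 186.  49.  22.] [0.483 0.237 0.008]
needle_cradle 0.87 [250. 214.  59.  23.] [0.476 0.093 0.008]
brush_cradle 0.63 [258. 187.  49.  20.] [0.48  0.246 0.007]
brush_cradle 0.56 [291. 328.  17.  20.] [ 0.527 -0.31   0.02 ]
spray_gun 0.66 [353. 311.  76.  92.] [ 0.687 -0.372  0.033]
gun_cup 0.69 [330. 126.  26.  59.] [0.656 0.32  0.098]
gun_cup 0.48 [289. 330.  16.  17.] [ 0.522 -0.309  0.018]
1.1 [0.25165053 0.54468943 0.22266114] [-6.74480961e-01 -3.06833183e+00 -6.98328413e-05] 0.9958890711314633 [ 0.43819414 -0.46732034  0.10130078]
```

View pics/top0.png

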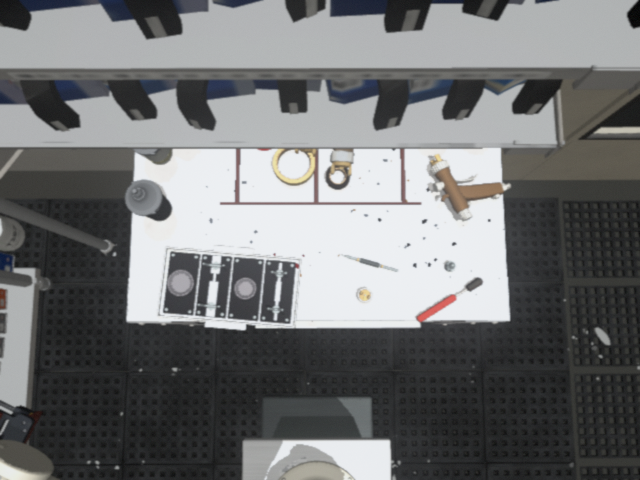

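View pics/side0.png

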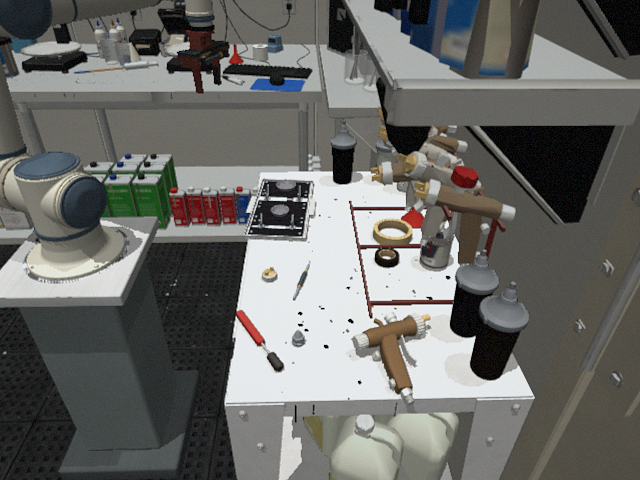

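The top view shows the tray at lower left, with round nests at (180,283) and (245,288) and cradles at (213,285) and (278,290). The cap is at (364,295), the needle at (370,263), the nozzle at (450,266) and the brush at (450,299). Next I'll measure them from depth.

Run:
```python
from h import *
for c in ['top0','side0']:
    s=pickle.load(open(f'pics/{c}.pkl','rb')); W=world(s); col=s['color'].astype(int)
    fl=W[(W[...,0]>.4)&(W[...,0]<.6)&(W[...,1]<.05)&(W[...,1]>-.05)&(abs(W[...,2])<.03)]
    print(c,'bench z',np.median(fl[:,2]),fl[:,2].std())
    z0=np.median(fl[:,2])
    for n,(x0,x1,y0,y1) in dict(cap=(.42,.50,-.15,-.07),needle=(.50,.58,-.21,-.05),nozzle=(.49,.56,-.34,-.28),brush=(.38,.505,-.40,-.21)).items():
        dark=(abs(col-np.median(col[(W[...,0]>.4)&(W[...,0]<.6)&(abs(W[...,1])<.05)],axis=0)).sum(-1)>70)
        m=(W[...,0]>x0)&(W[...,0]<x1)&(W[...,1]>y0)&(W[...,1]<y1)&(W[...,2]<.06)
        mz=m&(W[...,2]-z0>.004)
        P=W[mz]
        k,l,st,ce=cv2.connectedComponentsWithStats((mz).astype('u1'))
        if len(P)<4: print(n,len(P)); continue
        (cx,cy),(w,h),a=cv2.minAreaRect((P[:,:2]*1000).astype('f4'))
        u,S,vt=np.linalg.svd(P[:,:2]-P[:,:2].mean(0)); 
        print(n,len(P),'mean',P.mean(0).round(4),'rect',round(cx,1),round(cy,1),round(w,1),round(h,1),'dir deg',round(np.degrees(np.arctan2(vt[0,1],vt[0,0])),1),'z',np.percentile(P[:,2],[5,50,95]).round(4))
s=pickle.load(open('pics/top0.pkl','rb'));c=s['color'][:,:,::-1]
a=cv2.resize(c[240:335,155:305],(800,507),interpolation=cv2.INTER_CUBIC); cv2.imwrite('pics/tray.png',a)
s=pickle.load(open('pics/side0.pkl','rb'));c=s['color'][:,:,::-1]
b=cv2.resize(c[165:250,235:325],None,fx=6,fy=6,interpolation=cv2.INTER_CUBIC); cv2.imwrite('pics/tray_s.png',b)
```

```text
top0 bench z 0.00033019098444176336 0.0034189466936484616
cap 243 mean [ 0.4605 -0.1089  0.0136] rect 460.8 -110.5 76.4 77.8 dir deg 148.4 z [0.0047 0.0144 0.023 ]
needle 296 mean [ 0.5375 -0.1224  0.0075] rect 541.7 -129.8 159.5 74.8 dir deg 85.4 z [0.0045 0.0071 0.0127]
nozzle 131 mean [ 0.5246 -0.3013  0.016 ] rect 524.3 -309.5 56.2 67.9 dir deg 168.3 z [0.0046 0.0164 0.0315]
brush 661 mean [ 0.4503 -0.2963  0.0119] rect 453.9 -305.6 188.9 100.2 dir deg -66.3 z [0.0046 0.0126 0.0186]
side0 bench z -0.0014794704483547484 0.0032844593666371247
cap 170 mean [ 0.4619 -0.1147  0.0129] rect 460.8 -112.1 29.1 32.9 dir deg -139.8 z [0.004  0.0137 0.0216]
needle 141 mean [ 0.5328 -0.1304  0.0065] rect 533.1 -127.4 122.6 11.4 dir deg -106.1 z [0.0035 0.0063 0.0099]
nozzle 164 mean [ 0.5258 -0.3079  0.0159] rect 525.4 -305.3 19.7 22.9 dir deg 4.4 z [0.0043 0.0161 0.0295]
brush 593 mean [ 0.4521 -0.3042  0.0119] rect 450.6 -300.1 17.5 169.7 dir deg -58.6 z [0.0058 0.0124 0.0162]
```

View pics/tray.png

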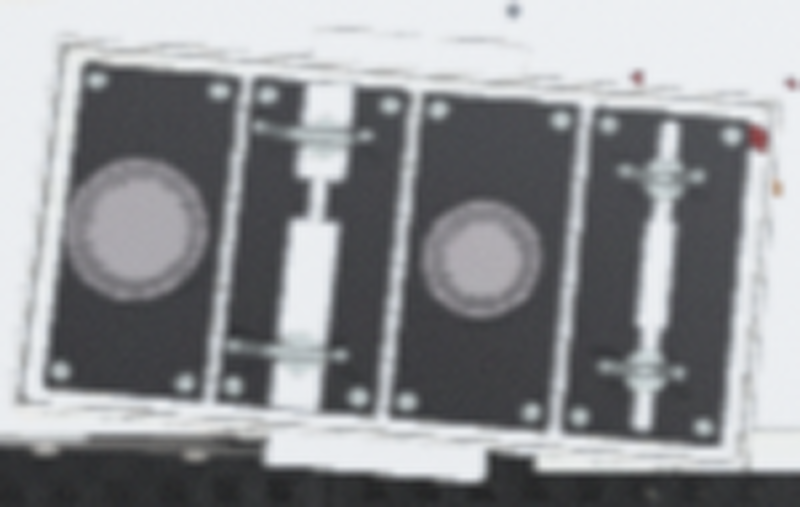

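View pics/tray_s.png

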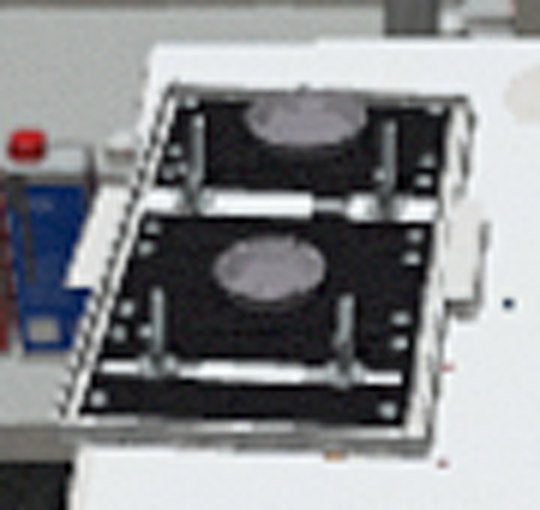

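Tray order from +y is air cap nest, brush (wide forks), nozzle nest, needle. I'll refine the positions with colour masks and ray-plane intersection.

```bash
cat >> h.py <<'E'
def ray(s,uv,z):
    uv=np.atleast_2d(np.asarray(uv,float)); c=-s['R'].T@s['t']
    d=np.c_[(uv[:,0]-s['cx'])/s['fx'],(uv[:,1]-s['cy'])/s['fy'],np.ones(len(uv))]@s['R']
    return (c+d*((z-c[2])/d[:,2])[:,None])[:,:2]
def mask(s,roi,thr=60):
    x,y,w,h=roi; c=cv2.cvtColor(s['color'],cv2.COLOR_RGB2LAB).astype(int)[y:y+h,x:x+w]
    bg=np.median(c.reshape(-1,3),0); m=(np.abs(c-bg).sum(-1)>thr).astype('u1')
    m=cv2.morphologyEx(m,cv2.MORPH_CLOSE,np.ones((3,3)))
    k,l,st,_=cv2.connectedComponentsWithStats(m,connectivity=8); i=1+np.argmax(st[1:,4])
    v,u=np.where(l==i); return np.c_[u+x,v+y]
def rect(P):
    (cx,cy),(w,h),a=cv2.minAreaRect((P*1000).astype('f4'))
    b=cv2.boxPoints(((cx,cy),(w,h),a)); e=max([b[1]-b[0],b[2]-b[1]],key=np.linalg.norm)
    return [round(float(q),1) for q in (cx,cy,w,h,np.degrees(np.arctan2(e[1],e[0]))%180)]
E
python3 - <<'E'
from h import *
R={'top0':dict(cap=((350,280,28,28),.012),needle=((335,248,70,30),.006),nozzle=((438,255,24,24),.012),brush=((408,268,82,54),.009)),
 'side0':dict(cap=((254,256,30,32),.012),needle=((285,255,36,50),.006),nozzle=((280,320,26,30),.012),brush=((228,302,64,76),.009))}
for c in R:
    s=pickle.load(open(f'pics/{c}.pkl','rb')); print(c,s['fx'])
    for n,(roi,z) in R[c].items():
        uv=mask(s,roi,45); P=ray(s,uv,z); print(n,len(P),uv.min(0),uv.max(0),'mean',P.mean(0).round(4),'rect',rect(P))
s=pickle.load(open('pics/top0.pkl','rb'))
cr=lambda U,V:(155+(U+.5)/5.3333-.5, 240+(V+.5)/5.337-.5)
print('capnest',ray(s,cr(137,229),.019),'noznest',ray(s,cr(482,259),.019))
# dark plates rect
g=cv2.cvtColor(s['color'],cv2.COLOR_RGB2GRAY)[240:335,155:305]
m=(g<110).astype('u1'); m[82:,:]*=0 if False else 1
k,l,st,ce=cv2.connectedComponentsWithStats(m)
for i in range(1,k):
    if st[i,4]>300:
        v,u=np.where(l==i); P=ray(s,np.c_[u+155,v+240],.009); print('plate',st[i],rect(P))
print('needle forks',ray(s,[cr(661,179),cr(643,370)],.02),'brush forks',ray(s,[cr(313,133),cr(289,351)],.028))
E
```

```text
top0 582.2666348214973
cap 117 [356 289] [369 299] mean [ 0.4634 -0.1048] rect [463.8, -103.7, 28.9, 22.1, 89.9]
needle 134 [355 258] [385 267] mean [ 0.5347 -0.1209] rect [534.3, -122.2, 69.6, 11.5, 73.8]
nozzle 92 [444 261] [454 271] mean [ 0.5262 -0.2974] rect [526.9, -297.0, 21.9, 22.6, 134.0]
brush 688 [415 277] [489 321] mean [ 0.4426 -0.2935] rect [452.6, -301.3, 163.5, 97.5, 89.8]
side0 464.91139862860985
cap 187 [262 267] [277 282] mean [ 0.4624 -0.116 ] rect [462.8, -113.3, 32.9, 52.8, 93.7]
needle 172 [293 261] [310 300] mean [ 0.5329 -0.1295] rect [534.0, -125.2, 137.1, 13.1, 73.9]
nozzle 185 [292 330] [305 346] mean [ 0.5261 -0.3055] rect [526.4, -302.7, 40.3, 24.4, 89.3]
brush 1125 [228 302] [283 377] mean [ 0.43   -0.2919] rect [441.6, -287.7, 96.2, 193.9, 97.0]
capnest [[0.48966816 0.29936297]] noznest [[0.4769098  0.15627016]]
plate [   9   12   36   63 1160] [489.7, 299.2, 64.8, 134.4, 174.9]
plate [ 60  17  16  61 566] [481.7, 209.7, 28.2, 134.1, 175.0]
plate [  73   18   35   62 1322] [477.0, 156.4, 64.3, 134.6, 175.0]
plate [ 106   21   37   62 1312] [470.4, 82.5, 69.5, 134.9, 174.3]
plate [ 41  25  17  51 455] [473.8, 247.5, 26.9, 111.7, 174.9]
plate [   0   82  150   13 1210] [389.9, 190.2, 328.5, 26.1, 89.8]
needle forks [[0.50985275 0.0823781 ]
 [0.43104578 0.08916244]] brush forks [[0.52847682 0.22584947]
 [0.43885668 0.23346749]]
```

Run:
```python
from h import *
for c,rois in {'top0':dict(cap=(345,275,38,40),brush=(408,268,85,60),nozzle=(438,255,24,24),needle=(335,245,70,34)),'side0':dict(cap=(250,256,36,36),brush=(225,300,66,80),nozzle=(280,318,30,34),needle=(282,252,40,55))}.items():
    s=pickle.load(open(f'pics/{c}.pkl','rb')); hsv=cv2.cvtColor(s['color'],cv2.COLOR_RGB2HSV).astype(int)
    W=world(s)
    def f(name,m,z):
        x,y,w,h=rois[name]; sub=m[y:y+h,x:x+w].astype('u1'); k,l,st,_=cv2.connectedComponentsWithStats(sub,connectivity=8)
        i=1+np.argmax(st[1:,4]); v,u=np.where(l==i); P=ray(s,np.c_[u+x,v+y],z); D=W[v+y,u+x]; D=D[D[:,2]<.06]
        print(c,name,len(P),P.mean(0).round(4),rect(P),'depth med',np.median(D,0).round(4)); return P
    S,V=hsv[...,1],hsv[...,2]
    f('cap',(S>70)&(V>90),.016)
    r=f('brush',(S>120)&(V>80),.009); b=f('brush',(V<90)&(S<120),.009)
    d=r.mean(0)-b.mean(0); d/=np.linalg.norm(d); A=np.r_[r,b]; t=A@d; n=np.array([-d[1],d[0]])
    print('  brush ang',np.degrees(np.arctan2(d[1],d[0])),'len',np.ptp(t),'mid',(t.min()+t.max())/2*d+np.median(A@n)*n)
    f('nozzle',(V<185),.012); f('needle',(V<150),.005); f('needle',(V<205),.004)
s=pickle.load(open('pics/side0.pkl','rb'))
cr=lambda U,V:(235+(U+.5)/6-.5,165+(V+.5)/6-.5)
print('side noznest',ray(s,cr(269,269),.016),'capnest',ray(s,cr(305,115),.016))
print('plate corner screws top: needle plate', ray(s,[cr(98,398),cr(388,386)],.009))
s=pickle.load(open('pics/top0.pkl','rb'))
cr=lambda U,V:(155+(U+.5)/5.3333-.5, 240+(V+.5)/5.337-.5)
print('same in top',ray(s,[cr(704,427),cr(733,135)],.009))
```

```text
top0 cap 73 [ 0.4622 -0.1074] [462.4, -107.8, 20.0, 19.9, 89.9] depth med [ 0.4615 -0.1068  0.0173]
top0 brush 236 [ 0.4328 -0.2665] [433.2, -267.1, 12.7, 95.9, 122.0] depth med [ 0.4325 -0.2654  0.0141]
top0 brush 332 [ 0.3949 -0.3108] [396.2, -310.7, 157.2, 10.9, 89.8] depth med [ 0.4003 -0.482  -0.7147]
  brush ang 49.45234701206638 len 0.13967289697413407 mid [ 0.40052889 -0.30560164]
top0 nozzle 83 [ 0.5265 -0.2967] [527.4, -296.9, 21.7, 22.8, 126.1] depth med [ 0.5252 -0.2956  0.0174]
top0 needle 74 [ 0.5349 -0.1202] [535.0, -120.2, 42.5, 8.7, 73.0] depth med [ 0.5348 -0.1192  0.0097]
top0 needle 148 [ 0.5369 -0.1135] [539.0, -106.6, 85.1, 11.9, 73.8] depth med [ 0.5357 -0.115   0.0083]
side0 cap 67 [ 0.4617 -0.1088] [461.5, -106.3, 21.9, 28.5, 93.5] depth med [ 0.462  -0.1083  0.0156]
side0 brush 309 [ 0.4319 -0.2694] [431.5, -268.8, 15.8, 103.1, 121.4] depth med [ 0.4327 -0.2738  0.0124]
side0 brush 627 [ 0.3939 -0.279 ] [400.1, -289.9, 24.3, 202.4, 97.3] depth med [ 0.2374  0.4384 -0.7198]
  brush ang 14.129597472222686 len 0.07936213149406013 mid [ 0.41211277 -0.27341417]
side0 nozzle 177 [ 0.5257 -0.3054] [527.3, -302.7, 26.0, 40.5, 90.6] depth med [ 0.5256 -0.3083  0.0154]
side0 needle 104 [ 0.5317 -0.1334] [529.4, -140.9, 96.3, 11.2, 74.5] depth med [ 0.5319 -0.1336  0.0066]
side0 needle 183 [ 0.5327 -0.1283] [534.3, -122.9, 137.5, 13.8, 73.9] depth med [ 0.532  -0.1309  0.0056]
side noznest [[0.47568593 0.15693125]] capnest [[0.4884017  0.30246794]]
plate corner screws top: needle plate [[0.40691904 0.06509996]
 [0.52846225 0.07179773]]
same in top [[0.40792217 0.06450267]
 [0.52936978 0.05303955]]
```

>>> servo_tool(series=[[[0.118,-0.278,-0.03],[0,0,-0.15],1],[[0.118,-0.278,-0.03],[0,0,-0.15],1],[[0.118,-0.278,-0.03],[0,0,-0.15],1],[[0.118,-0.278,-0.03],[0,0,-0.15],1],[[0.118,-0.278,-0.03],[0,0,-0.15],1]], newtons=25)

```text
t: 1.72
ee_pos: [0.3473, 0.3196, 0.1986]
ee_rot: [1.379, 2.822, -0.0]
wrist_force: [-0.4, 0.2, -0.2]
finger_gap: 0.996
grip_force: 0.0
```

>>> servo_tool(series=[[[0.118,-0.277,-0.03],[0,0,-0.151],1],[[0.118,-0.277,-0.03],[0,0,-0.151],1],[[0.118,-0.277,-0.03],[0,0,-0.151],1],[[0.118,-0.277,-0.03],[0,0,-0.151],1],[[0.118,-0.277,-0.03],[0,0,-0.151],1]])

```text
t: 2.35
ee_pos: [0.4413, 0.0987, 0.1741]
ee_rot: [-2.003, -2.42, 0.001]
wrist_force: [0.3, -0.7, 0.4]
finger_gap: 0.998
grip_force: 0.0
```

>>> servo_tool(series=[[[0.118,-0.277,-0.08],[0,0,-0.151],0.6],[[0.118,-0.277,-0.08],[0,0,-0.151],0.6],[[0.118,-0.277,-0.08],[0,0,-0.151],0.6],[[0.118,-0.277,-0.08],[0,0,-0.151],0.6],[[0.118,-0.277,-0.08],[0,0,-0.151],0.6]])

```text
t: 2.98
ee_pos: [0.5353, -0.1218, 0.1081]
ee_rot: [-2.511, -1.882, 0.004]
wrist_force: [-0.1, 0.6, -0.3]
finger_gap: 0.6
grip_force: 0.0
```

Run:
```python
from h import *
s=snap('side','s1'); a=cv2.resize(s['color'][200:400,180:380,::-1],(600,600),interpolation=cv2.INTER_CUBIC); cv2.imwrite('pics/s1c.png',a)
o=ctrl.observe(); print(o['t'],o['ee_pos'],o['ee_rot'],o['finger_gap'],o['q'],o['wrist_force'])
p=s['R']@o['ee_pos']+s['t']; u=s['cx']+s['fx']*p[0]/p[2]; v=s['cy']+s['fy']*p[1]/p[2]; print('tcp px crop',(u-180)*3,(v-200)*3)
```

```text
3.025 [ 0.53522046 -0.12015984  0.10933352] [-2.51004225e+00 -1.88466466e+00  1.44259797e-03] 0.5969197762941924 [-2.83452513e-01 -3.74886318e-02  1.56183439e+00  9.20758543e-04
  1.62000599e+00 -7.01651048e-04] [-0.15897245  0.40321644 -0.58550902]
tcp px crop 366.0928008959034 118.4190163532565
```

View pics/s1c.png

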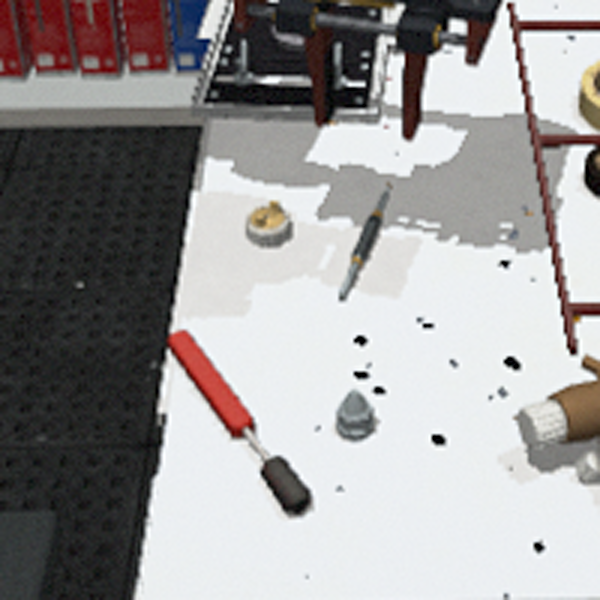

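The fingertips at (321,122) and (409,137) straddle the projected TCP. The needle sleeve is centred at about (371,237), the nozzle at about (356,415), and the brush ends at (180,338) and (295,505).

Run:
```python
from h import *
s=pickle.load(open('pics/s1.pkl','rb')); f=lambda U,V,z:(ray(s,((U+.5)/3-.5+180,(V+.5)/3-.5+200),z)[0]*1000).round(1)
print('sleeve ends',f(382,211,.005),f(360,263,.005),'tips',f(389,184,.003),f(343,298,.003))
print('cap',f(269,226,.010),'noz',f(356,418,.010),'brush',f(178,337,.009),f(296,507,.009))
```

```text
sleeve ends [545.6 -90.7] [ 528.9 -150.1] tips [551.6 -54.8] [ 517.  -184.7]
cap [ 462.3 -112.8] noz [ 526.1 -303.7] brush [ 407.6 -227.3] [ 491.1 -371.5]
```

>>> servo_tool(series=[[[0,0,-0.07],[0,0,0],0.5],[[0,0,-0.115],[0,0,0],0.5],[[0,0,-0.136],[0,0,0],0.5],[[0,0,-0.136],[0,0,0],0.5],[[0,0,-0.136],[0,0,0],0.5]])

```text
t: 3.65
ee_pos: [0.536, -0.1201, 0.0036]
ee_rot: [2.509, 1.888, 0.003]
wrist_force: [0.1, -0.4, 0.6]
finger_gap: 0.5
grip_force: 0.0
```

>>> servo_tool(series=[[[0,0,0],[0,0,0],0],[[0,0,0],[0,0,0],0],[[0,0,0],[0,0,0],0],[[0,0,0],[0,0,0],0],[[0,0,0],[0,0,0],0]])

```text
t: 4.28
ee_pos: [0.5348, -0.121, 0.0019]
ee_rot: [-2.512, -1.887, 0.0]
wrist_force: [-0.5, 1.4, 0.8]
finger_gap: 0.12
grip_force: 25.0
```

>>> servo_tool(series=[[[0,0,0.07],[0,0,0],0],[[0,0,0.14],[0,0,0],0],[[-0.02,0.06,0.14],[0,0,-0.05],0],[[-0.04,0.12,0.14],[0,0,-0.1],0],[[-0.04,0.12,0.14],[0,0,-0.15],0]])

```text
t: 4.9
ee_pos: [0.5022, -0.0222, 0.1141]
ee_rot: [-2.883, -1.246, -0.001]
wrist_force: [0.6, 0.1, -0.7]
finger_gap: 0.117
grip_force: 25.0
```

>>> servo_tool(series=[[[-0.02,0.06,0],[0,0,-0.05],0],[[-0.04,0.137,0],[0,0,-0.1],0],[[-0.04,0.137,0],[0,0,-0.15],0],[[-0.04,0.137,0],[0,0,-0.2],0],[[-0.04,0.137,0],[0,0,-0.25],0]])

```text
t: 5.52
ee_pos: [0.4707, 0.085, 0.1137]
ee_rot: [3.141, 0.044, -0.0]
wrist_force: [-0.2, -0.3, -0.9]
finger_gap: 0.116
grip_force: 25.0
```

>>> servo_tool(series=[[[0,0,-0.04],[0,0,-0.038],0],[[0,0,-0.06],[0,0,-0.038],0],[[0,0,-0.06],[0,0,-0.038],0],[[0,0,-0.06],[0,0,-0.038],0],[[0,0,-0.06],[0,0,-0.038],0]])

```text
t: 6.15
ee_pos: [0.4715, 0.0847, 0.0671]
ee_rot: [-3.138, 0.136, -0.003]
wrist_force: [0.3, 0.4, -0.1]
finger_gap: 0.111
grip_force: 25.0
```

Run:
```python
from h import *
s=snap('side','s2'); a=cv2.resize(s['color'][150:250,230:330,::-1],(600,600),interpolation=cv2.INTER_CUBIC); cv2.imwrite('pics/s2c.png',a)
o=ctrl.observe(); print(o['t'],o['ee_pos'],o['ee_rot'],o['finger_gap'],o['q'],o['grip_force'])
```

```text
6.2 [0.4714588  0.08471417 0.06692695] [-3.13835970e+00  1.36312149e-01 -2.76193720e-03] 0.11602276812752939 [ 1.06743509e-01 -2.16062223e-01  1.80114059e+00  6.72339509e-06
  1.55473480e+00  1.76435357e+00] 24.999836795032024
```

View pics/s2c.png

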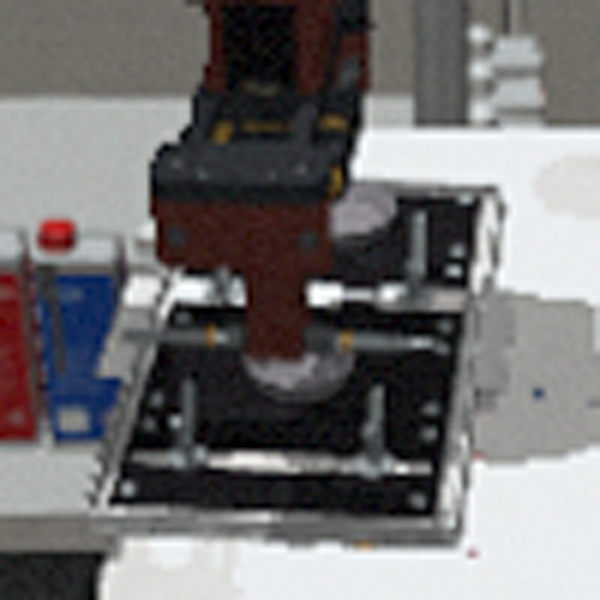

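The needle is held level and centred in the fingers: bands at (212,335) and (345,340), finger at 277. Lowering it now.

>>> servo_tool(series=[[[0,0,-0.025],[0,0,0],0],[[0,0,-0.045],[0,0,0],0],[[0,0,-0.054],[0,0,0],0],[[0,0,-0.057],[0,0,0],0],[[0,0,-0.057],[0,0,0],0]])

```text
t: 6.82
ee_pos: [0.471, 0.0847, 0.0205]
ee_rot: [-3.139, 0.137, -0.001]
wrist_force: [0.9, 0.3, -0.5]
finger_gap: 0.116
grip_force: 25.0
```

>>> servo_tool(series=[[[0,0,0],[0,0,0],0.25],[[0,0,0],[0,0,0],0.4],[[0,0,0],[0,0,0],0.4],[[0,0,0.04],[0,0,0],0.4],[[0,0,0.1],[0,0,0],0.4]])

```text
t: 7.45
ee_pos: [0.4697, 0.0846, 0.0995]
ee_rot: [3.138, -0.137, -0.006]
wrist_force: [1.5, 0.2, -0.2]
finger_gap: 0.4
grip_force: 0.0
```

>>> servo_tool(series=[[[0,-0.04,0],[0,0,0],0.7],[[-0.011,-0.12,0],[0,0,0],0.7],[[-0.011,-0.18,0],[0,0,0],0.7],[[-0.011,-0.241,0],[0,0,0],0.7],[[-0.011,-0.241,0],[0,0,0],0.7]])

```text
t: 8.07
ee_pos: [0.4617, -0.1109, 0.1003]
ee_rot: [3.138, -0.144, -0.0]
wrist_force: [0.5, -0.5, -0.2]
finger_gap: 0.698
grip_force: 0.0
```

Run:
```python
from h import *
s=snap('side','s3'); a=cv2.resize(s['color'][180:300,230:330,::-1],(500,600),interpolation=cv2.INTER_CUBIC); cv2.imwrite('pics/s3c.png',a)
t=snap('top','t3')
o=ctrl.observe(); print(o['t'],o['ee_pos'],o['ee_rot'],o['finger_gap'],o['grip_force'])
hsv=cv2.cvtColor(t['color'],cv2.COLOR_RGB2HSV).astype(int)
```

```text
8.175 [ 0.46198052 -0.10813455  0.10023118] [-3.13791632e+00  1.39049569e-01  1.03106585e-04] 0.7004174813534129 0.0
```

View pics/s3c.png

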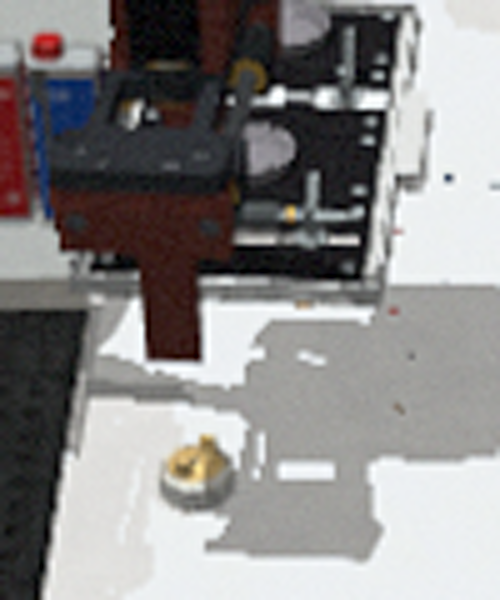

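The needle sits in the fork at right (313,215), and the cap at (197,475) lies below the fingers. Descending to grip the cap.

>>> servo_tool(series=[[[0,0,-0.06],[0,0,0],0.7],[[0,0,-0.1],[0,0,0],0.7],[[0,0,-0.116],[0,0,0],0.7],[[0,0,-0.116],[0,0,0],0.7],[[0,0,-0.116],[0,0,0],0.7]])

```text
t: 8.8
ee_pos: [0.4632, -0.108, 0.0091]
ee_rot: [3.138, -0.136, 0.004]
wrist_force: [-0.1, -0.4, 0.2]
finger_gap: 0.701
grip_force: 0.0
```

>>> servo_tool(series=[[[0,0,0],[0,0,0],0.3],[[0,0,0],[0,0,0],0.3],[[0,0,0],[0,0,0],0.3],[[0,0,0],[0,0,0],0.3],[[0,0,0],[0,0,0],0.3]])

```text
t: 9.43
ee_pos: [0.4622, -0.1082, 0.0077]
ee_rot: [3.139, -0.137, 0.001]
wrist_force: [-0.5, -0.5, 2.2]
finger_gap: 0.364
grip_force: 25.0
```

>>> servo_tool(series=[[[0,0,0.04],[0,0,0],0.3],[[0,0,0.1],[0,0,0],0.3],[[0,0.07,0.12],[0,0,0],0.3],[[0,0.14,0.12],[0,0,0],0.3],[[0.01,0.21,0.12],[0,0,0],0.3]])

```text
t: 10.05
ee_pos: [0.4699, 0.0613, 0.1038]
ee_rot: [-3.139, 0.138, -0.002]
wrist_force: [0.8, -0.6, -0.8]
finger_gap: 0.362
grip_force: 25.0
```

>>> servo_tool(series=[[[0.01,0.07,0],[0,0,0],0.3],[[0.02,0.14,0],[0,0,0],0.3],[[0.025,0.21,0],[0,0,0],0.3],[[0.025,0.28,0],[0,0,0],0.3],[[0.025,0.299,0],[0,0,0],0.3]])

```text
t: 10.68
ee_pos: [0.4892, 0.3018, 0.1026]
ee_rot: [3.139, -0.132, -0.002]
wrist_force: [0.9, -0.8, 0.2]
finger_gap: 0.362
grip_force: 25.0
```

>>> servo_tool(series=[[[0,0,-0.03],[0,0,0],0.3],[[0,0,-0.06],[0,0,0],0.3],[[0,0,-0.06],[0,0,0],0.3],[[0,0,-0.06],[0,0,0],0.3],[[0,0,-0.06],[0,0,0],0.3]])

```text
t: 11.3
ee_pos: [0.4909, 0.2991, 0.057]
ee_rot: [-3.137, 0.138, -0.003]
wrist_force: [0.7, 0.2, -0.6]
finger_gap: 0.364
grip_force: 25.0
```

Run:
```python
from h import *
s=snap('side','s4'); a=s['color'][140:240,230:330,::-1]
t=snap('top','t4'); b=t['color'][235:335,150:310,::-1]
im=np.hstack([cv2.resize(a,(300,300),interpolation=2),cv2.resize(b,(480,300),interpolation=2)]); cv2.imwrite('pics/c4.png',im)
o=ctrl.observe(); print(o['t'],o['ee_pos'],o['ee_rot'],o['finger_gap'],o['grip_force'],o['q'][5])
```

```text
11.4 [0.49065642 0.29919455 0.05669215] [-3.13764257e+00  1.37291107e-01 -2.64179339e-03] 0.361361711835272 24.994654767215252 2.1466627937198903
```

View pics/c4.png

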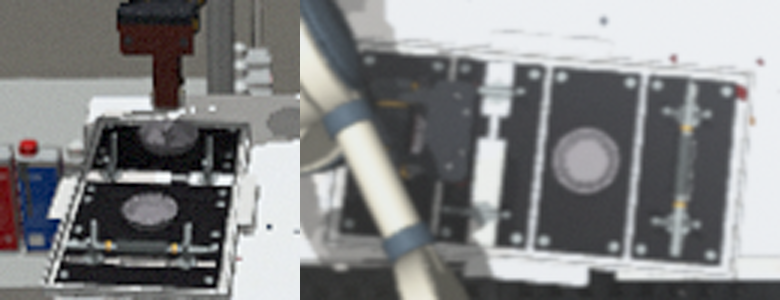

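The needle sits in both forks. Lowering the cap into its nest.

>>> servo_tool(series=[[[0,0,-0.02],[0,0,0],0.3],[[0,0,-0.033],[0,0,0],0.3],[[0,0,-0.04],[0,0,0],0.3],[[0,0,-0.043],[0,0,0],0.3],[[0,0,-0.043],[0,0,0],0.3]])

```text
t: 12.02
ee_pos: [0.4902, 0.2992, 0.0211]
ee_rot: [-3.138, 0.137, -0.001]
wrist_force: [-0.3, -0.2, -2.0]
finger_gap: 0.362
grip_force: 25.0
```

>>> servo_tool(series=[[[0,0,0],[0,0,0],0.45],[[0,0,0],[0,0,0],0.55],[[0,0,0],[0,0,0],0.55],[[0,0,0.03],[0,0,0],0.55],[[0,0,0.1],[0,0,0],0.55]])

```text
t: 12.65
ee_pos: [0.4883, 0.2981, 0.0984]
ee_rot: [3.135, -0.137, -0.009]
wrist_force: [2.4, 0.1, -0.6]
finger_gap: 0.552
grip_force: 0.0
```

>>> servo_tool(series=[[[0,-0.06,0],[0,0,0],0.55],[[0,-0.13,0],[0,0,0],0.55],[[0,-0.2,0],[0,0,0],0.55],[[0,-0.27,0],[0,0,0],0.55],[[0.01,-0.34,0],[0,0,0],0.55]])

```text
t: 13.28
ee_pos: [0.4978, 0.0255, 0.1014]
ee_rot: [-3.138, 0.136, -0.002]
wrist_force: [0.9, -0.3, 0.6]
finger_gap: 0.549
grip_force: 0.0
```

>>> servo_tool(series=[[[0.01,-0.07,0],[0,0,0],0.55],[[0.02,-0.14,0],[0,0,0],0.55],[[0.03,-0.21,0],[0,0,0],0.55],[[0.035,-0.28,0],[0,0,0],0.55],[[0.035,-0.33,0],[0,0,0],0.55]])

```text
t: 13.9
ee_pos: [0.5259, -0.2394, 0.101]
ee_rot: [3.138, -0.139, 0.0]
wrist_force: [0.7, 0.7, -0.5]
finger_gap: 0.552
grip_force: 0.0
```

Run:
```python
from h import *
s=snap('side','s5'); a=s['color'][150:250,230:330,::-1]; a2=s['color'][260:380,250:350,::-1]
t=snap('top','t5'); b=t['color'][235:335,150:310,::-1]; b2=t['color'][225:325,400:500,::-1]
im=np.hstack([cv2.resize(a,(300,300),interpolation=2),cv2.resize(b,(480,300),interpolation=2)])
im2=np.hstack([cv2.resize(a2,(250,300),interpolation=2),cv2.resize(b2,(300,300),interpolation=2),np.zeros((300,230,3),'u1')]); cv2.imwrite('pics/c5.png',np.vstack([im,im2]))
o=ctrl.observe(); print(o['t'],o['ee_pos'],o['ee_rot'],o['finger_gap'],o['grip_force'],o['q'][5])
```

```text
14.0 [ 0.52539058 -0.24067883  0.10063929] [ 3.13713469e+00 -1.44012837e-01 -8.50577398e-04] 0.5495196776313385 0.0 1.1748422921960093
```

View pics/c5.png

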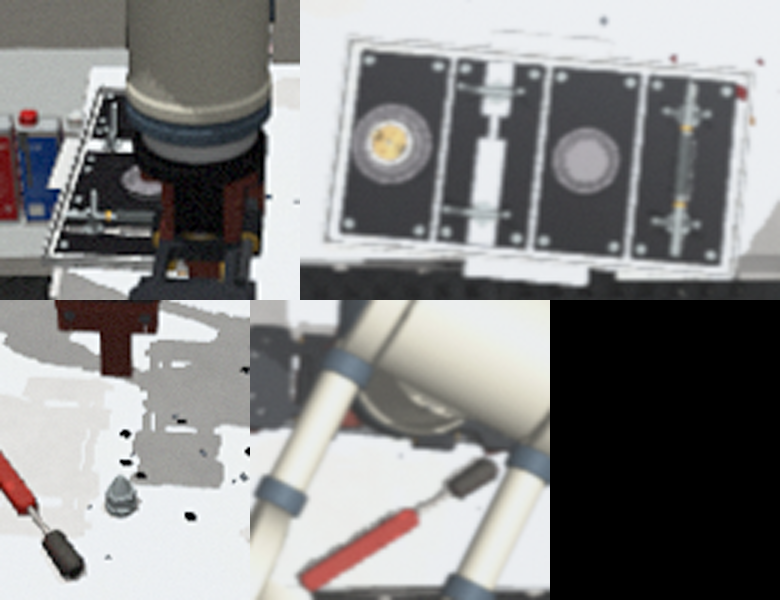

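The cap is centred in its nest: gold at (390,142), ring at (392,144). Next is the nozzle.

>>> servo_tool(series=[[[0,-0.077,0],[0,0,0],0.55],[[0,-0.077,-0.03],[0,0,0],0.55],[[0,-0.077,-0.09],[0,0,0],0.55],[[0,-0.077,-0.116],[0,0,0],0.55],[[0,-0.077,-0.116],[0,0,0],0.55]])

```text
t: 14.62
ee_pos: [0.5252, -0.2972, 0.0065]
ee_rot: [-3.137, 0.136, 0.005]
wrist_force: [0.0, 0.7, 0.2]
finger_gap: 0.547
grip_force: 0.0
```

>>> servo_tool(series=[[[0,0,0],[0,0,0],0.35],[[0,0,0],[0,0,0],0.2],[[0,0,0],[0,0,0],0.1],[[0,0,0],[0,0,0],0.1],[[0,0,0],[0,0,0],0.1]])

```text
t: 15.25
ee_pos: [0.5266, -0.2989, 0.0093]
ee_rot: [3.138, -0.137, 0.002]
wrist_force: [-0.5, 0.1, 5.0]
finger_gap: 0.194
grip_force: 25.0
```

>>> servo_tool(series=[[[0,0,0.03],[0,0,0],0.1],[[0,0,0.1],[0,0,0],0.1],[[-0.01,0.06,0.12],[0,0,0],0.1],[[-0.02,0.13,0.12],[0,0,0],0.1],[[-0.03,0.2,0.12],[0,0,0],0.1]])

```text
t: 15.88
ee_pos: [0.5015, -0.1371, 0.1041]
ee_rot: [-3.138, 0.138, -0.0]
wrist_force: [-0.5, -0.2, -0.7]
finger_gap: 0.19
grip_force: 25.0
```

>>> servo_tool(series=[[[-0.01,0.07,0],[0,0,0],0.1],[[-0.02,0.14,0],[0,0,0],0.1],[[-0.03,0.21,0],[0,0,0],0.1],[[-0.031,0.27,0],[0,0,0],0.1],[[-0.031,0.3,0],[0,0,0],0.1]])

```text
t: 16.5
ee_pos: [0.4765, 0.1038, 0.1039]
ee_rot: [-3.138, 0.133, 0.001]
wrist_force: [0.5, -0.3, -1.3]
finger_gap: 0.19
grip_force: 25.0
```

Run:
```python
from h import *
s=snap('side','s6'); a=s['color'][140:240,230:330,::-1]
cv2.imwrite('pics/c6.png',cv2.resize(a,(600,600),interpolation=2))
o=ctrl.observe(); print(o['t'],o['ee_pos'],o['ee_rot'],o['finger_gap'],o['grip_force'],o['q'][5])
```

```text
16.55 [0.47647682 0.10552697 0.10382905] [-3.13677327e+00  1.31718427e-01  1.46443211e-03] 0.19023217973767267 25.00054657459259 1.8014968024475602
```

View pics/c6.png

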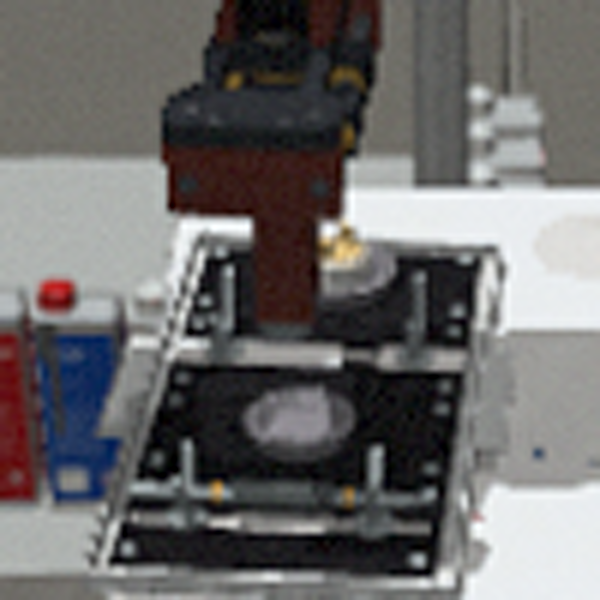

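The nozzle flange shows level below the fingertip at about (290,327). Needle and cap still look fine. Placing the nozzle.

>>> servo_tool(series=[[[0,0.03,0],[0,0,0],0.1],[[0,0.068,0],[0,0,0],0.1],[[0,0.068,0],[0,0,0],0.1],[[0,0.068,-0.04],[0,0,0],0.1],[[0,0.068,-0.07],[0,0,0],0.1]])

```text
t: 17.18
ee_pos: [0.477, 0.1547, 0.047]
ee_rot: [3.138, -0.138, -0.001]
wrist_force: [0.4, -0.1, -0.5]
finger_gap: 0.196
grip_force: 25.0
```

>>> servo_tool(series=[[[0,0,-0.015],[0,0,0],0.1],[[0,0,-0.025],[0,0,0],0.1],[[0,0,-0.03],[0,0,0],0.1],[[0,0,-0.032],[0,0,0],0.1],[[0,0,-0.032],[0,0,0],0.1]])

```text
t: 17.8
ee_pos: [0.4776, 0.156, 0.0231]
ee_rot: [-3.138, 0.137, -0.001]
wrist_force: [0.3, -0.2, -0.1]
finger_gap: 0.195
grip_force: 25.0
```

>>> servo_tool(series=[[[0,0,-0.001],[0,0,0],0.1],[[0,0,-0.001],[0,0,0],0.22],[[0,0,-0.001],[0,0,0],0.3],[[0,0,-0.001],[0,0,0],0.45],[[0,0,-0.001],[0,0,0],0.45]])

```text
t: 18.42
ee_pos: [0.4772, 0.1559, 0.0218]
ee_rot: [-3.139, 0.137, 0.0]
wrist_force: [0.3, 0.8, -0.1]
finger_gap: 0.446
grip_force: 0.0
```

>>> servo_tool(series=[[[0,0,0.03],[0,0,0],0.45],[[0,0,0.1],[0,0,0],0.45],[[0,-0.07,0.1],[0,0,0.04],0.45],[[0,-0.14,0.1],[0,0,0.09],0.45],[[0,-0.21,0.1],[0,0,0.14],0.45]])

```text
t: 19.05
ee_pos: [0.4772, -0.0136, 0.1021]
ee_rot: [3.091, 0.56, 0.001]
wrist_force: [1.1, -0.2, -0.7]
finger_gap: 0.448
grip_force: 0.0
```

>>> servo_tool(series=[[[0,-0.07,0],[0,0,0.05],0.5],[[-0.01,-0.14,0],[0,0,0.1],0.5],[[-0.02,-0.21,0],[0,0,0.15],0.5],[[-0.033,-0.28,0],[0,0,0.2],0.5],[[-0.033,-0.3,0],[0,0,0.25],0.5]])

```text
t: 19.68
ee_pos: [0.4497, -0.2551, 0.1017]
ee_rot: [2.645, 1.694, -0.001]
wrist_force: [0.2, 1.1, 0.5]
finger_gap: 0.5
grip_force: 0.0
```

Run:
```python
from h import *
s=snap('side','s7'); a=s['color'][150:250,230:330,::-1]; a2=s['color'][260:390,220:350,::-1]
t=snap('top','t7'); b=t['color'][235:335,150:310,::-1]; b2=t['color'][225:325,400:500,::-1]
im=np.hstack([cv2.resize(a,(300,300),interpolation=2),cv2.resize(b,(480,300),interpolation=2)])
im2=np.hstack([cv2.resize(a2,(300,300),interpolation=2),cv2.resize(b2,(300,300),interpolation=2),np.zeros((300,180,3),'u1')]); cv2.imwrite('pics/c7.png',np.vstack([im,im2]))
o=ctrl.observe(); print(o['t'],o['ee_pos'],o['ee_rot'],o['finger_gap'],o['grip_force'],o['q'])
```

```text
19.775 [ 0.45028318 -0.25384117  0.10157113] [-2.64808103e+00 -1.68993308e+00  7.05593962e-04] 0.49870206221697344 0.0 [-5.78936737e-01 -1.23204164e-01  1.65679878e+00 -3.18260208e-04
  1.60838546e+00 -1.44183920e-01]
```

View pics/c7.png

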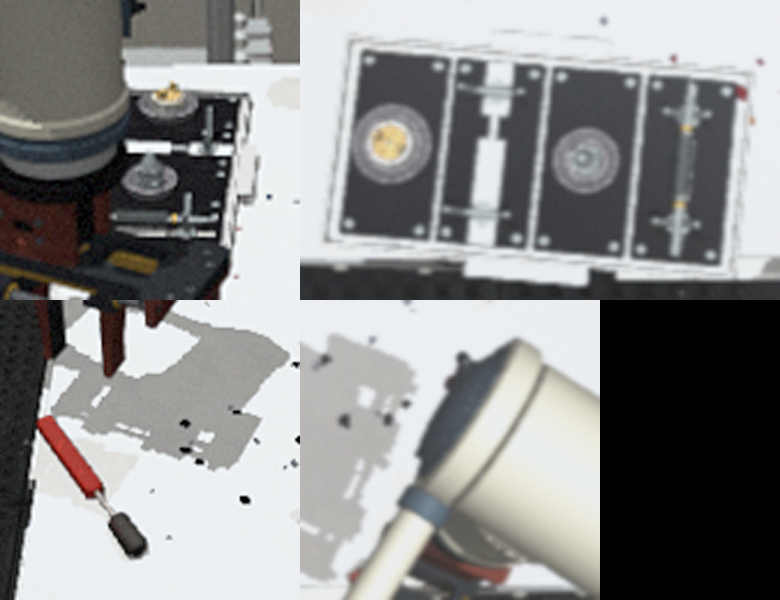

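The nozzle stands upright and centred at (585,160). Now the brush.

>>> servo_tool(series=[[[0,-0.03,0],[0,0,0.055],0.5],[[0,-0.057,0],[0,0,0.11],0.5],[[0,-0.057,0],[0,0,0.165],0.5],[[0,-0.057,0],[0,0,0.22],0.5],[[0,-0.057,0],[0,0,0.275],0.5]])

```text
t: 20.4
ee_pos: [0.4513, -0.2965, 0.1018]
ee_rot: [-1.691, -2.648, -0.001]
wrist_force: [-0.1, -0.7, 0.2]
finger_gap: 0.498
grip_force: 0.0
```

>>> servo_tool(series=[[[0,0,0],[0,0,0.039],0.5],[[0,0,-0.05],[0,0,0.039],0.5],[[0,0,-0.1],[0,0,0.039],0.5],[[0,0,-0.122],[0,0,0.039],0.5],[[0,0,-0.122],[0,0,0.039],0.5]])

```text
t: 21.02
ee_pos: [0.4508, -0.2968, 0.0037]
ee_rot: [-1.53, -2.742, -0.001]
wrist_force: [0.5, -0.1, -0.5]
finger_gap: 0.498
grip_force: 0.0
```

>>> servo_tool(series=[[[0,0,0],[0,0,0],0.3],[[0,0,0],[0,0,0],0.1],[[0,0,0],[0,0,0],0.1],[[0,0,0],[0,0,0],0.1],[[0,0,0],[0,0,0],0.1]])

```text
t: 21.65
ee_pos: [0.4513, -0.2981, 0.0053]
ee_rot: [1.529, 2.743, -0.0]
wrist_force: [-0.7, 0.0, 5.9]
finger_gap: 0.204
grip_force: 25.0
```

>>> servo_tool(series=[[[0,0,0.04],[0,0,0],0.1],[[0,0,0.1],[0,0,0],0.1],[[0,0.05,0.14],[0,0,0],0.1],[[0,0.12,0.14],[0,0,0.05],0.1],[[0,0.19,0.14],[0,0,0.1],0.1]])

```text
t: 22.28
ee_pos: [0.4507, -0.1444, 0.1164]
ee_rot: [1.076, 2.951, 0.0]
wrist_force: [0.5, -0.7, -0.1]
finger_gap: 0.204
grip_force: 25.0
```

>>> servo_tool(series=[[[0.01,0.07,0],[0,0,0.05],0.1],[[0.02,0.14,0],[0,0,0.1],0.1],[[0.03,0.21,0],[0,0,0.15],0.1],[[0.041,0.28,0],[0,0,0.196],0.1],[[0.041,0.35,0],[0,0,0.196],0.1]])

```text
t: 22.9
ee_pos: [0.4835, 0.1361, 0.1157]
ee_rot: [-0.135, -3.138, 0.0]
wrist_force: [0.5, 0.0, -0.5]
finger_gap: 0.199
grip_force: 25.0
```

>>> servo_tool(series=[[[0,0.06,0],[0,0,0],0.1],[[0,0.118,0],[0,0,0],0.1],[[0,0.118,-0.02],[0,0,0],0.1],[[0,0.118,-0.05],[0,0,0],0.1],[[0,0.118,-0.05],[0,0,0],0.1]])

```text
t: 23.52
ee_pos: [0.482, 0.2272, 0.073]
ee_rot: [-0.138, -3.133, 0.004]
wrist_force: [-0.1, -0.5, -0.8]
finger_gap: 0.208
grip_force: 25.0
```

Run:
```python
from h import *
s=snap('side','s8'); a=s['color'][140:240,230:330,::-1]
t=snap('top','t8'); b=t['color'][235:335,150:310,::-1]
im=np.hstack([cv2.resize(a,(300,300),interpolation=2),cv2.resize(b,(480,300),interpolation=2)]); cv2.imwrite('pics/c8.png',im)
o=ctrl.observe(); print(o['t'],o['ee_pos'],o['ee_rot'],o['finger_gap'],o['grip_force'],o['q'])
```

```text
23.625 [0.48356647 0.22781379 0.07606926] [-1.38393120e-01 -3.13776215e+00  8.94623028e-04] 0.20317924893886097 24.9952295422554 [ 3.76754104e-01 -6.30935552e-02  1.64598079e+00 -2.01381418e-04
  1.55964999e+00 -1.10588566e+00]
```

View pics/c8.png

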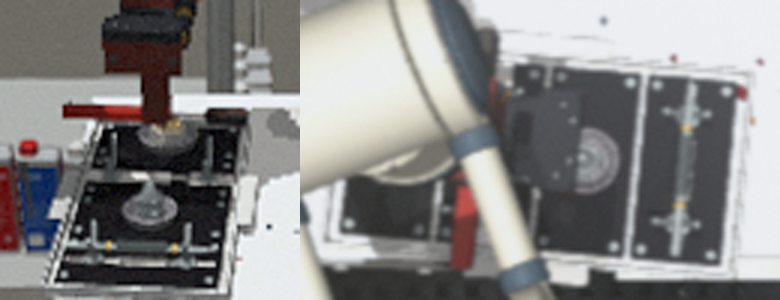

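The brush spans x=63–248 with the finger at 155, so it is centred and level. Lowering it.

>>> servo_tool(series=[[[0,0,-0.03],[0,0,0],0.1],[[0,0,-0.05],[0,0,0],0.1],[[0,0,-0.06],[0,0,0],0.1],[[0,0,-0.064],[0,0,0],0.1],[[0,0,-0.064],[0,0,0],0.1]])

```text
t: 24.25
ee_pos: [0.484, 0.2288, 0.0257]
ee_rot: [0.137, 3.138, 0.001]
wrist_force: [0.5, 0.2, -0.4]
finger_gap: 0.202
grip_force: 25.0
```

>>> servo_tool(series=[[[0,0,0],[0,0,0],0.22],[[0,0,0],[0,0,0],0.3],[[0,0,0],[0,0,0],0.4],[[0,0,0],[0,0,0],0.4],[[0,0,0.04],[0,0,0],0.4]])

```text
t: 24.88
ee_pos: [0.4818, 0.2279, 0.0544]
ee_rot: [-0.137, -3.133, 0.004]
wrist_force: [0.1, -0.6, 0.7]
finger_gap: 0.399
grip_force: 0.0
```

>>> servo_tool(series=[[[0,0,0.07],[0,0,0],0.4],[[0,0,0.12],[0,0,0],0.4],[[0,-0.07,0.12],[0,0,0],0.4],[[0,-0.14,0.12],[0,0,0],0.4],[[0,-0.21,0.12],[0,0,0],0.4]])

```text
t: 25.5
ee_pos: [0.4835, 0.0593, 0.1533]
ee_rot: [0.136, 3.138, -0.0]
wrist_force: [0.6, 0.1, 0.3]
finger_gap: 0.397
grip_force: 0.0
```

>>> servo_tool(series=[[[0,-0.07,0.05],[0,0,0],0.4],[[0,-0.14,0.05],[0,0,0],0.4],[[0,-0.21,0.05],[0,0,0],0.4],[[0,-0.28,0.05],[0,0,0],0.4],[[0,-0.28,0.05],[0,0,0],0.4]])

```text
t: 26.12
ee_pos: [0.483, -0.1665, 0.1925]
ee_rot: [-0.145, -3.137, 0.001]
wrist_force: [-0.2, 0.6, -0.6]
finger_gap: 0.4
grip_force: 0.0
```

Run:
```python
from h import *
s=snap('side','s9'); a=s['color'][150:250,230:330,::-1]
t=snap('top','t9'); b=t['color'][235:335,150:310,::-1]
im=np.hstack([cv2.resize(a,(300,300),interpolation=2),cv2.resize(b,(480,300),interpolation=2)]); cv2.imwrite('pics/c9.png',im)
o=ctrl.observe(); print(o['t'],o['ee_pos'],o['finger_gap'],o['grip_force'])
for x in (s,t):
  W=world(x); h=cv2.cvtColor(x['color'],cv2.COLOR_RGB2HSV); m=(h[...,1]>120)&(h[...,2]>80)&(abs(W[...,0]-.45)<.1)&(abs(W[...,1]-.22)<.05)&(W[...,2]<.08); print(np.percentile(W[m],[5,50,95],axis=0).round(3).tolist())
```

```text
26.225 [ 0.48352353 -0.16329928  0.19282683] 0.3997556997270547 0.0
[[0.492, 0.218, 0.03], [0.492, 0.223, 0.032], [0.495, 0.227, 0.034]]
[[0.405, 0.224, 0.027], [0.448, 0.232, 0.034], [0.492, 0.241, 0.038]]
```

View pics/c9.png

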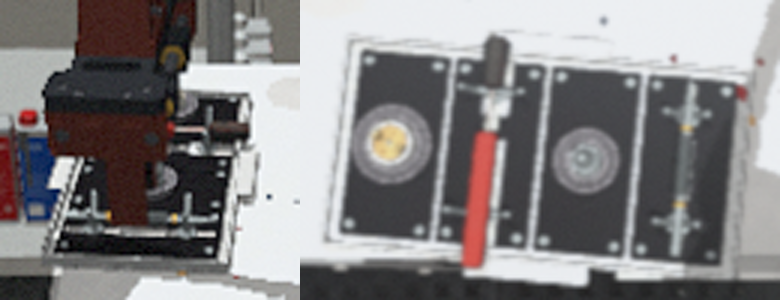

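All four parts are in place. The brush lies across both forks, ends at (497,36) and (472,268), with its midpoint level with the forks'. Handing the job in.

```bash
python3 -c "
from bench import ctrl
print(ctrl.finish_job())"
```

```text
the job is handed in; nothing more can be done
None
```

The air cap, nozzle, needle and brush are each released in their own holders and looked correctly seated in the last pictures; I kept the arm clear of the spray gun and gun cup, and handed the job in at about 26 s, with no verdict returned.

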